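# Double-rub test of paint sample cards on the sprung rest

### The arm

A 6-joint arm with a two-finger parallel gripper is mounted at the origin on a cart in front of the work surface, level with it; the furniture and walls round the work are solid. World frame = base frame: x ahead of the robot, y to its left, z up, the work surface at z = 0. Lengths are in m, angles in rad, forces in N, time in s.
With the tool pointing down it reaches from about 0.275 to 0.825 m from the base axis. Payload 5.2 kg.
Tool frame: the origin (TCP) lies midway between the tips of the shut fingers; the grasp point (between the pads) lies 19 mm behind it; z points along the fingers, y is the line along which they close (so a half turn about z gives the same grasp; the last joint's range is limited). The gripper opens to 93 mm and grips with 3 to 60 N. Pads are 15 mm wide; open, the fingers measure 128 mm over their backs; the gripper's body (75 mm by 188 mm) begins 65 mm behind the grasp point.
Start: joints at [0.913, 0.259, 1.535, -0, 1.348, -0.203], TCP at [0.242, 0.494, 0.219] pointing down, gripper open.
Joint ranges: [-3.14, 3.14], [-0.91, 2.08], [0.19, 2.58], [-1.22, 4.36], [0.22, 2.71], [-3.12, 3.12]. Speed limits (rad/s): [2.57, 2.57, 3.14, 3.14, 3.14, 3.14].

### API

Orientations are given as [roll, pitch, yaw] about the fixed x, y, z axes, in that order (R = Rz(yaw) Ry(pitch) Rx(roll)).
In Python, from station import r, cams, ticket gives the robot as it stands.
- The arm moves only by the tool send_rows, never from a script. Its argument "moves" is a list that holds one entry, the list of rows, each a list of 5 numbers: the shift along the tool's x, y, z in units of 0.15 m (1.0 is 0.15 m), then the turn about the tool's z in units of 90 degrees (1.0 is 90 degrees), then the opening, from -1 (shut) to 1 (fully open). A call has 1 to 20 rows; each row is the pose to reach, as a shift and turn from the pose commanded when the call began, along the tool's axes at that moment; what a row does not reach only later rows make up. A row lasts 1/8 s, in which the tool goes at most 62.5 mm and 10.7 degrees, less where a joint would pass 70% of its speed; a pose out of reach is approached as far as the arm can. A call with a number of a shift or a turn outside -1 to 1 is refused whole. A call with a gripper value outside its range is refused whole. The fingers move at their own pace and stop on an object; the grip force is fixed at half the most. Time passes only in rows, so rows that repeat a pose let the fingers close. It gives the time, the measured TCP pose, the force, the opening and the grip force at its end, in the units of the state.
- r.state(): the state, without advancing time (a new reading comes with each control period).
- cams.snapshot(name): name is "scene" or "side" or "wrist"; returns a dict with "color" (480x640x3 uint8, red, green, blue), "depth" (480x640 float32, m along the optical axis (not along the pixel's ray), 0 where there is no reading), "mtx" (3x3 intrinsics, pixels), "view" (4x4, takes a point from world to camera coordinates). Camera axes: x right, y down, z forward; pixel columns grow to the right and rows downward; lengths in m; the calibration is good to about 2 mm. A picture is of the moment at which its call begins.
- ticket.job_done(): hands the job in; it is judged then, once.
The state is a dict: "clock": time; "qpos": joint angles; "joint_velocities": joint speeds; "joint_efforts": joint torques, N m; "position": TCP position; "tcp_rot": TCP orientation; "wrist_force": force on the tool from outside, world axes, zero at the start; "torque": the same for the moment, N m; "width": opening from 0.0 (shut) to 1.0 (fully open); "gripper_force": force on a finger pad.
Only numpy, scipy, OpenCV 4.12 (cv2) and the standard library are available. Lean on these libraries where they do the work, as an engineer would, in place of code of your own. Each camera call takes 0.05 s, during which the arm holds its last target. There are 200 camera calls.

### The job

Give the two painted sample cards on the sloping sprung rest one double rub with the felt-soled block: set its sole flat on the cards at their left end (the robot's left), press until the bed has sunk about half of its 16 mm travel, rub along their middle to the right end and back to the left end without lifting or letting the pressure go, never pressing the bed down to its stop. Then lift the block off at the left end and hang it up on the drying rail, its steel hook over the middle part of the upper bar, hanging upright and still. Leave everything else where it is.

Things in the scene. Friction and masses are not known exactly. Their poses are not given: they have to be found in the camera images.
- rub_block: rubbing block, 250 g, on its felt sole. Sole and wooden back 50 (x) x 70 (y) mm, 23 high; dark upright grip at x = -3, 32 (x) x 18 (y) mm, z 23 to 68: pinch it across y. Steel hook at +x, 22 wide: strap x 22 to 25, crest underside z 62 (top 66), lip x 49 to 52 down to z 42; slot 24 wide, open below. Origin: centre of the sole's underside, z up. Rub and hang it with +x away from the robot
- hook_crest (a point): point on the block: middle of the underside of the hook's crest, at block (37, 0, 62) mm; it lies on top of the bar when the block hangs
- card_mid (a point): middle of the upper face of the two butted sample cards (232 mm long in y, 104 wide in x) on the bed, 82 mm above the bench when up; moves with the bed. x up the slope, y along the cards to the robot's left, z out of them; they slope 30 degrees, rising away from the robot. An end is reached when the block's edge is about at the cards' end (its centre 80 mm from the middle, at least 65)
- bed (a joint): how far the sprung bed with the cards is pressed in along the cards' normal: 0 m up, 0.016 m at its stop; about 2.5 N starts it, then 0.5 N a mm (6.5 N at 8 mm)
- bar_mid (a point): middle of the axis of the drying rail's upper bar, 180 mm above the bench. Two steel bars 12 mm in diameter, the lower 45 mm below the upper, between wooden posts 18 mm square at y = -100 and 100 mm, 196 mm tall. The bars run along y; z is up
- spice_jar: bystander, leave alone: small spice jar with white lid, 47 mm across, 98 mm tall. Origin: underside centre
- dropper: bystander, leave alone: brown dropper bottle, 33 mm across, 102 mm tall. Origin: underside centre
- mould_ring: bystander, leave alone: red-stained plastic ring, 53 mm across, 22 mm tall. Origin: underside centre
- steel_cup: bystander, leave alone: small steel pouring cup, 49x61 mm, 32 mm tall. Origin: underside centre
- paint_rings: bystander, leave alone: two paint-smeared white plastic rings stuck together, 67x69 mm, 54 mm tall. Origin: underside centre
- marker: bystander, leave alone: black and white marker pen lying down, 135 mm long, 17 mm thick. Origin: underside centre

How it is judged:
On the way, in this order (a step that is already met when the one before it is completed fails the run):
1. the sole lies flat on the left end of the cards with the bed pressed in (x of rub_block in the frame of card_mid between -0.03 and 0.03 m and z of rub_block in the frame of card_mid between -0.004 and 0.004 m and angle between the z axis of rub_block and the z axis of card_mid, either way round below 0.15 rad and value of joint bed between 0.003 and 0.014 m and y of rub_block in the frame of card_mid above 0.065 m), for 0.1 s.
2. rubbing to the right, the block passes the middle, bed pressed in (x of rub_block in the frame of card_mid between -0.03 and 0.03 m and z of rub_block in the frame of card_mid between -0.004 and 0.004 m and angle between the z axis of rub_block and the z axis of card_mid, either way round below 0.15 rad and value of joint bed between 0.003 and 0.014 m and y of rub_block in the frame of card_mid between -0.025 and 0.025 m), for 0.1 s.
3. the block reaches the right end, bed pressed in (x of rub_block in the frame of card_mid between -0.03 and 0.03 m and z of rub_block in the frame of card_mid between -0.004 and 0.004 m and angle between the z axis of rub_block and the z axis of card_mid, either way round below 0.15 rad and value of joint bed between 0.003 and 0.014 m and y of rub_block in the frame of card_mid below -0.065 m), for 0.1 s.
4. rubbing back, the block passes the middle, bed pressed in (all of step 2), for 0.1 s.
5. the block is back at the left end, bed pressed in (all of step 1), for 0.1 s.
At the end, for the whole second after the job is handed in: The block hangs by its hook on the upper bar (hook crest within 13 mm of the bar's axis across it, within 60 mm of the bar's middle along it, and 1 to 13 mm above the axis), upright within 20 degrees and at rest, and the bed is up again (within 2 mm) (x of hook_crest in the frame of bar_mid between -0.013 and 0.013 m and y of hook_crest in the frame of bar_mid between -0.06 and 0.06 m and z of hook_crest in the frame of bar_mid between 0.001 and 0.013 m and angle between rub_block's own z axis and vertical below 0.35 rad and linear speed of rub_block below 0.03 m/s and angular speed of rub_block below 0.3 rad/s and value of joint bed below 0.002 m); the robot touches nothing.
It fails at once if pressure lost on the way: the block is over the middle 100 mm of the cards, less than 25 mm off them, with the bed pressed in less than 2 mm (y of rub_block in the frame of card_mid between -0.05 and 0.05 m and x of rub_block in the frame of card_mid between -0.05 and 0.05 m and z of rub_block in the frame of card_mid below 0.025 m and value of joint bed below 0.002 m).
It fails at once if the bed pressed to its stop (beyond 15 mm) (value of joint bed above 0.015 m).
It fails at once if a bystander moved more than 30 mm (distance of any of spice_jar, dropper, mould_ring, steel_cup, paint_rings, marker from where it was at the start of the episode above 0.03 m).
It also fails if it takes over 61 s, if anything falls off the work surface, if the arm or the gripper's body presses on something with over 40 N, if the wrist force passes 120 N, or if a joint passes its speed limit or range.

## Working session

There is one attempt and no reset: what is moved stays moved. The work goes in short steps, Python scripts to look and compute and a tool call to move; the robot and the scene stay as the last step left them, time stands still between calls to the robot, and variables do not carry over. Pictures are saved under pics/ and viewed, at most 12 in all, crops included, and the job is handed in when it is done.

Besides the shell and the picture viewer there is one more tool, called after "Request:" as name([rows], argument=value, ...), one row to a line, values as JSON. send_rows: Moves the arm, as the interface text tells. Shifts and turns lie within -1 to 1; 1 stands for 0.15 m of shift or 90 degrees of turn. Its arguments: {"type":"object","properties":{"moves":{"type":"array"}},"required":["moves"]}

```bash
mkdir -p pics; ls
python3 - <<'E'
from station import r, cams, ticket
import cv2,numpy as np
for n in ["scene","side"]:
    s=cams.snapshot(n); cv2.imwrite(f"pics/{n}1.png",s["color"][:,:,::-1]); np.savez(f"{n}1.npz",**s)
    print(n,s["mtx"].tolist(),np.round(s["view"],3).tolist())
print(r.state())
E
```

```text
pics
scene [[557.6807831854132, 0.0, 321.3672344195372], [0.0, 557.6807831854132, 244.96906609787058], [0.0, 0.0, 1.0]] [[-0.818, -0.574, -0.022, 0.514], [-0.349, 0.527, -0.775, 0.246], [0.457, -0.627, -0.631, 1.445], [0.0, 0.0, 0.0, 1.0]]
side [[541.2354858668765, 0.0, 316.2080283862792], [0.0, 541.2354858668765, 227.27559932339992], [0.0, 0.0, 1.0]] [[0.174, -0.985, -0.007, 0.013], [-0.572, -0.095, -0.814, 0.445], [0.801, 0.145, -0.58, 1.125], [0.0, 0.0, 0.0, 1.0]]
{'clock': 0.1, 'qpos': array([ 9.13147520e-01,  2.59259008e-01,  1.53595771e+00, -2.21230140e-05,
        1.34795974e+00, -2.02830150e-01]), 'joint_velocities': array([-3.13681643e-04, -2.52015149e-03, -1.53317041e-03,  2.30316540e-03,
        2.80586412e-04, -8.63691483e-05]), 'joint_efforts': array([ 9.47229710e-04, -4.38209188e+01, -2.84641045e+01,  7.18633994e-02,
        3.62624042e-02, -4.15076204e-05]), 'position': array([0.2413208 , 0.49370498, 0.21791319]), 'tcp_rot': array([-3.14003697e+00, -2.97919032e-04,  2.68677867e+00]), 'wrist_force': array([ 0.37052058, -0.23167924, -0.5787244 ]), 'torque': array([-0.02774086,  0.00162684, -0.02240021]), 'gripper_force': 0.0, 'width': 0.9992017942230381}
```

View pics/scene1.png

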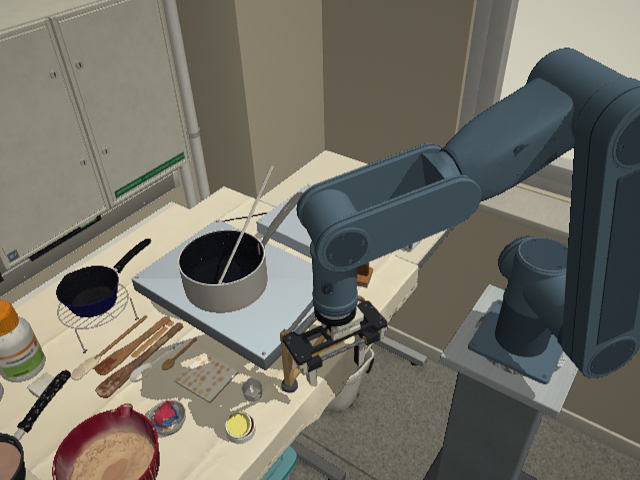

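View pics/side1.png

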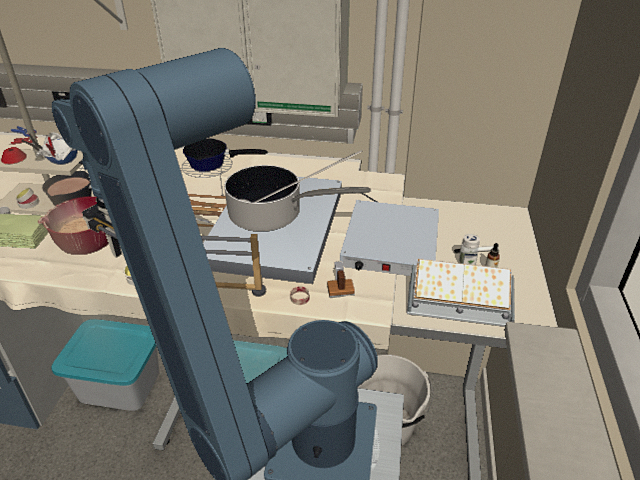

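The side view shows the sloping rest with its speckled cards at (463,285), the block at (340,287) with the ring at (300,296) left of it, and the rail's right post at (257,265). The arm hides the rest of the rail. The scene view shows only the gripper over the rail.

```bash
cat > h.py <<'E'
import numpy as np, cv2
def cloud(s):
    d=s["depth"]; K=s["mtx"]; V=s["view"]
    v,u=np.mgrid[:480,:640]
    P=np.stack([(u-K[0,2])/K[0,0]*d,(v-K[1,2])/K[1,1]*d,d],-1)
    W=(P-V[:3,3])@V[:3,:3]
    W[d<=0]=np.nan
    return W
def toolmove(dxyz,yaw):  # world shift -> tool units (tool pointing down)
    c,s=np.cos(yaw),np.sin(yaw)
    return np.round(np.array([[c,s,0],[s,-c,0],[0,0,-1]])@dxyz/0.15,4)
E
python3 - <<'E'
from h import *
s=dict(np.load("side1.npz")); W=cloud(s); c=s["color"].astype(int)
for p in [(463,285),(340,287),(341,268),(300,296),(257,265),(255,237),(258,290),(230,240),(230,285),(470,240),(494,250),(300,310),(420,200)]:
    print(p,np.round(W[p[1],p[0]],3))
hsv=cv2.cvtColor(s["color"],cv2.COLOR_RGB2HSV)
# cards: points fit plane
reg=W[258:308,412:512].reshape(-1,3); reg=reg[np.isfinite(reg).all(1)]
# slope ~30deg plane RANSAC
rng=np.random.default_rng(0);best=0
for i in range(500):
    a=reg[rng.choice(len(reg),3,False)]; n=np.cross(a[1]-a[0],a[2]-a[0]); L=np.linalg.norm(n)
    if L<1e-6: continue
    n/=L; m=abs((reg-a[0])@n)<.0015
    if abs(abs(n[2])-.866)<.05 and m.sum()>best: best=m.sum();bm=m
q=reg[bm];cen=q.mean(0);n=np.linalg.svd(q-cen,full_matrices=False)[2][2];n*=np.sign(n[2])
print("plane",best,cen,n,np.degrees(np.arccos(n[2])))
# mask of coloured card
WW=np.nan_to_num(W,nan=9); on=(abs((WW-cen)@n)<.003)&(np.abs(WW-cen).max(-1)<.2)
cv2.imwrite("pics/mask.png",on*255)
yaw=np.arctan2(-n[1],-n[0]); ey=np.array([-np.sin(yaw),np.cos(yaw),0]); ex=np.cross(ey,n)
pts=WW[on]-cen; 
a,b=pts@ex,pts@ey
print("yaw",yaw,"ex pct",np.percentile(a,[.5,5,50,95,99.5]),"ey",np.percentile(b,[.5,5,50,95,99.5]))
mid=cen+ex*np.mean(np.percentile(a,[.5,99.5]))+ey*np.mean(np.percentile(b,[.5,99.5]));print("mid",mid)
E
python3 - <<'E'
import cv2
a=cv2.imread("pics/side1.png")[215:325,195:525]; cv2.imwrite("pics/c1.png",cv2.resize(a,(792,264),interpolation=cv2.INTER_CUBIC))
E
```

```text
(463, 285) [ 0.452 -0.293  0.079]
(340, 287) [0.449 0.026 0.028]
(341, 268) [0.486 0.029 0.064]
(300, 296) [ 0.427  0.133 -0.001]
(257, 265) [0.416 0.245 0.102]
(255, 237) [0.416 0.244 0.195]
(258, 290) [0.418 0.249 0.011]
(230, 240) [0.412 0.31  0.18 ]
(230, 285) [0.414 0.327 0.022]
(470, 240) [ 0.626 -0.317  0.099]
(494, 250) [ 0.614 -0.384  0.082]
(300, 310) [0.371 0.122 0.001]
(420, 200) [ 0.971 -0.181  0.001]
plane 1381 [ 0.45796175 -0.29372103  0.07996293] [-0.50048327  0.01163866  0.86566797] 30.040933331311162
yaw -0.02325065327728372 ex pct [-0.052945   -0.04674569 -0.00036128  0.04900982  0.05394916] ey [-0.11423864 -0.10374857 -0.00135152  0.10654697  0.11761553]
mid [ 0.45843553 -0.29204314  0.08021428][ WARN:0@0.463] global loadsave.cpp:1063 imwrite_ Unsupported depth image for selected encoder is fallbacked to CV_8U.
```

View pics/c1.png

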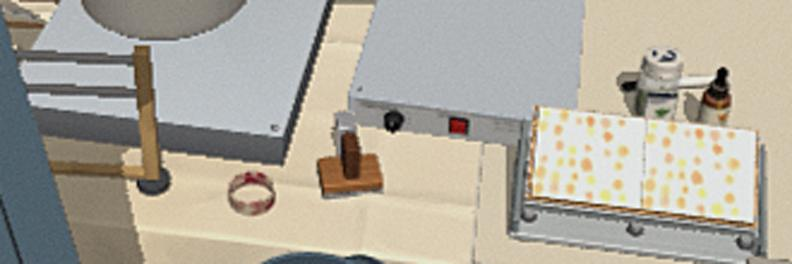

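The crop shows the block, with its hook pointing away from the robot, at about (350,170). The rail's right post is at (147,110), with two bars going left. The ring is at (250,193) and the cards at (640,165).

Run:
```python
from h import *
s=dict(np.load("side1.npz")); W=np.nan_to_num(cloud(s),nan=9)
hsv=cv2.cvtColor(s["color"],cv2.COLOR_RGB2HSV)
near=(abs(W[...,0]-.46)<.07)&(abs(W[...,1]-.027)<.07)
top=near&(W[...,2]>.018)&(W[...,2]<.0255)
p=W[top]; print(len(p), p.min(0),p.max(0),p.mean(0))
print("rect",cv2.minAreaRect((p[:,:2]*1000).astype(np.float32)))
g=near&(W[...,2]>.032); p=W[g]; print(len(p),p.min(0),p.max(0))
g=near&(W[...,2]>.06); print(np.round(W[g],3)[:30].tolist())
f=near&(W[...,2]>.006)&(W[...,2]<.018); p=W[f]; print("front",len(p),np.polyfit(p[:,1],p[:,0],1),p[:,1].min(),p[:,1].max(),p[:,0].mean())
# bars
for lo,hi in[(.172,.19),(.127,.145)]:
    b=(W[...,2]>lo)&(W[...,2]<hi)&(W[...,1]>.26)&(W[...,1]<.45)&(W[...,0]>.3)&(W[...,0]<.55); p=W[b]
    print(len(p)); 
    if len(p)>5: print(np.polyfit(p[:,1],p[:,0],1),p.mean(0),p[:,1].min(),p[:,1].max())
b=(W[...,2]>.03)&(W[...,2]<.2)&(abs(W[...,1]-.245)<.02)&(abs(W[...,0]-.42)<.03);p=W[b];print("post",p.min(0),p.max(0),p.mean(0),np.median(p,0))
from station import r
from scipy.spatial.transform import Rotation as R
print(toolmove(np.array([.452,.027,.20])-r.state()["position"],r.state()["tcp_rot"][2]))
```

```text
229 [ 0.43028547 -0.01238348  0.01824134] [0.4975061  0.0659222  0.02537151] [0.45953955 0.02577657 0.02171074]
rect ((461.1080017089844, 26.620718002319336), (55.61824035644531, 70.02578735351562), 18.271221160888672)
204 [0.43876894 0.0132974  0.03219055] [0.51571329 0.04938071 0.07096492]
[[0.513, 0.036, 0.066], [0.516, 0.033, 0.065], [0.506, 0.049, 0.067], [0.509, 0.047, 0.065], [0.512, 0.044, 0.062], [0.508, 0.041, 0.066], [0.508, 0.038, 0.067], [0.508, 0.035, 0.067], [0.511, 0.033, 0.065], [0.515, 0.031, 0.062], [0.507, 0.049, 0.062], [0.504, 0.046, 0.065], [0.508, 0.044, 0.062], [0.506, 0.04, 0.065], [0.504, 0.037, 0.067], [0.51, 0.035, 0.062], [0.508, 0.032, 0.064], [0.51, 0.03, 0.062], [0.499, 0.048, 0.065], [0.501, 0.045, 0.064], [0.504, 0.043, 0.062], [0.502, 0.04, 0.064], [0.503, 0.037, 0.064], [0.5, 0.034, 0.067], [0.506, 0.032, 0.062], [0.504, 0.029, 0.064], [0.492, 0.047, 0.067], [0.495, 0.045, 0.065], [0.499, 0.042, 0.063], [0.497, 0.039, 0.065]]
front 125 [-0.0838793   0.44507339] -0.04293617862270182 0.09666031367806593 0.4431174486291515
215
[-0.08928398  0.44293796] [0.41408259 0.32318637 0.1812744 ] 0.26031335332812716 0.3872290216327004
202
[-0.08891028  0.44272174] [0.41433566 0.31926663 0.13665317] 0.2606960276222609 0.38578881640521306
post [0.40858169 0.23850972 0.03109034] [0.4353607  0.26436163 0.19987371] [0.41710339 0.24802358 0.1217566 ] [0.41619459 0.24779595 0.12586961]
[-2.6286 -2.1781  0.1194]
```

Request:
send_rows([
  [[0,0,-0.33,0,1],[-0.9,-0.75,-0.4,-0.25,1],[-0.9,-0.75,-0.4,-0.489,1],[-0.9,-0.75,-0.4,-0.489,1],[-0.9,-0.75,-0.4,-0.489,1],[-0.9,-0.75,-0.4,-0.489,1]],
])

```text
clock: 0.85
position: [0.3138, 0.3325, 0.2785]
tcp_rot: [-3.141, -0.0, -2.827]
wrist_force: [-0.2, 1.0, 0.9]
width: 1.001
gripper_force: 0.0
```

Run:
```python
from h import *
from station import r
s=r.state(); print(s["position"],s["tcp_rot"],s["qpos"],toolmove(np.array([.458,.026,.20])-s["position"],s["tcp_rot"][2]))
```

```text
[0.31380423 0.33254325 0.27854173] [-3.14140899e+00 -3.29427020e-04 -2.82686342e+00] [ 5.69694293e-01  5.22421712e-02  1.63667724e+00 -9.52962820e-05
  1.45303834e+00 -1.31582008e+00] [-0.2815 -2.2408  0.5236]
```

Request:
send_rows([
  [[-0.14,-1,0,0,1],[-0.14,-1,0,0,1],[-0.14,-1,0,0,1]],
])

```text
clock: 1.23
position: [0.3803, 0.1951, 0.2783]
tcp_rot: [-3.141, -0.001, -2.831]
wrist_force: [-0.1, 0.4, -1.1]
width: 1.002
gripper_force: 0.0
```

Request:
send_rows([
  [[-0.14,-1,0,0,1],[-0.14,-1,0,0,1],[-0.14,-1,0.1,0,1],[-0.14,-1,0.1,0,1]],
])

```text
clock: 1.72
position: [0.4456, 0.0598, 0.2622]
tcp_rot: [3.14, -0.003, -2.832]
wrist_force: [-0.7, 0.6, 0.2]
width: 0.999
gripper_force: 0.0
```

Run:
```python
from h import *
from station import r,cams
st=r.state(); print(st["position"],st["tcp_rot"])
for n in ["wrist","scene","side"]:
    s=cams.snapshot(n); np.savez(f"{n}2.npz",**s); cv2.imwrite(f"pics/{n}2.png",s["color"][:,:,::-1])
a=[cv2.imread(f"pics/{n}2.png") for n in ["wrist","scene"]]
cv2.imwrite("pics/ws2.png",cv2.resize(np.hstack(a),(800,300),interpolation=cv2.INTER_AREA))
```

```text
[0.44555108 0.05977635 0.26221284] [ 3.14032783e+00 -3.06638363e-03 -2.83191300e+00]
```

View pics/ws2.png

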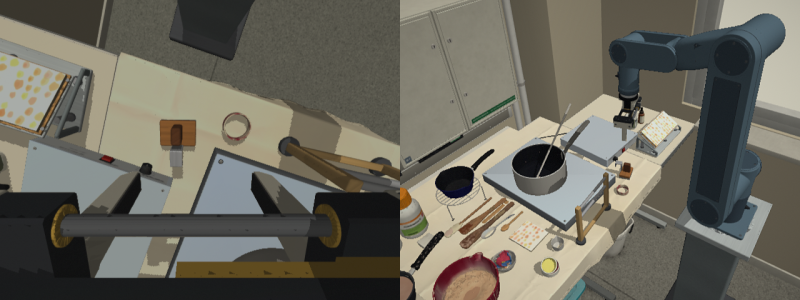

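Left (wrist view): block at (178,135) with its hook downward in the picture, ring at (236,126), rail at (330,155), cards at far left. Right (scene view): rail at (593,205), now clear, with the block behind it at (626,170).

Run:
```python
from h import *
S={n:dict(np.load(f"{n}2.npz")) for n in["wrist","scene","side"]}
Ws={n:np.nan_to_num(cloud(S[n]),nan=9) for n in S}
for n,W in Ws.items():
    near=(abs(W[...,0]-.47)<.075)&(abs(W[...,1]-.027)<.06)
    t=near&(W[...,2]>.0195)&(W[...,2]<.0265); p=W[t]
    if len(p)>20: print(n,"back z",np.median(p[:,2]),cv2.minAreaRect((p[:,:2]*1000).astype(np.float32)),len(p))
    g=near&(W[...,2]>.064)&(W[...,2]<.074); p=W[g]
    if len(p)>5: print("  top",len(p),np.median(p,0),cv2.minAreaRect((p[:,:2]*1000).astype(np.float32)))
    hs=cv2.cvtColor(S[n]["color"],cv2.COLOR_RGB2HSV)
    dk=g&(hs[...,1]>70)
    if dk.sum()>3: print("  grip top",dk.sum(),W[dk].mean(0),cv2.minAreaRect((W[dk][:,:2]*1000).astype(np.float32)))
    for lo,hi in[(.17,.192),(.125,.147)]:
        b=(W[...,2]>lo)&(W[...,2]<hi)&(W[...,1]>.262)&(W[...,1]<.43)&(W[...,0]>.37)&(W[...,0]<.46); p=W[b]
        if len(p)>20: print("  bar",len(p),np.polyfit(p[:,1]-.34,p[:,0],1),p[:,1].min(),p[:,1].max(),p[:,2].max(),np.median(p,0))
    pt=(W[...,2]>.19)&(W[...,2]<.201)&(W[...,1]>.2)&(W[...,1]<.5)&(W[...,0]>.35)&(W[...,0]<.5)
    m=pt.astype(np.uint8); k,l,st,ce=cv2.connectedComponentsWithStats(m)
    for i in range(1,k):
        if st[i,4]>8: q=W[l==i]; print("  posttop",st[i,4],(q.min(0)+q.max(0))/2,np.ptp(q,axis=0))
```

```text
wrist back z 0.02236853132080887 ((487.95318603515625, 24.819828033447266), (80.37020874023438, 116.06365966796875), 83.9627914428711) 1723
  top 948 [0.48606546 0.03185741 0.06601602] ((480.7279357910156, 32.36481857299805), (70.9406967163086, 21.387216567993164), 16.46827507019043)
  grip top 457 [0.46129986 0.02643454 0.06686412] ((461.8465881347656, 26.366456985473633), (31.320096969604492, 17.553695678710938), 16.274131774902344)
  bar 614 [-0.18864134  0.40943372] 0.26572763279128775 0.3191191535337642 0.1867327034404192 [0.41920042 0.28418643 0.18428178]
  bar 960 [-0.05993076  0.41549039] 0.2670082719834193 0.36518644299590347 0.14233025735708293 [0.41673294 0.32233586 0.13963945]
  posttop 574 [0.4246987  0.2494992  0.19384785] [0.01848737 0.01940372 0.00749786]
scene back z 0.02392067045949506 ((480.88507080078125, 12.859268188476562), (71.66756439208984, 129.48138427734375), 44.94289779663086) 136
  top 110 [0.47595242 0.03478543 0.06815841] ((478.24737548828125, 35.49568557739258), (72.00486755371094, 24.275062561035156), 15.792701721191406)
  grip top 46 [0.45827699 0.03
[... 619 characters left out ...]
 (75.40384674072266, 120.21907043457031), 84.37469482421875) 213
  top 77 [0.47319125 0.03024938 0.06627839] ((478.5432434082031, 32.08441925048828), (70.76210021972656, 20.93239402770996), 14.965251922607422)
  grip top 35 [0.45710644 0.02583527 0.06661613] ((458.74786376953125, 26.789655685424805), (29.93128776550293, 14.77161979675293), 17.587745666503906)
  bar 47 [-0.04992632  0.41447889] 0.2620330830703637 0.2905297886064086 0.18786379595016445 [0.41784754 0.27783729 0.18204272]
  bar 56 [-0.04023599  0.41570127] 0.26273631360193467 0.2932232374911241 0.1434577831178665 [0.41785803 0.27796218 0.13659305]
  posttop 37 [0.42073506 0.24825276 0.19478012] [0.01891438 0.01802561 0.00887035]
```

Run:
```python
from h import *
from station import r
s=r.state(); print(toolmove(np.array([.460,.027,.031])-s["position"],s["tcp_rot"][2]), s["tcp_rot"][2]+np.pi)
```

```text
[-0.02   -0.2526  1.5522] 0.3138047871248131
```

Request:
send_rows([
  [[-0.02,-0.25,0.3,0.018,1],[-0.02,-0.25,0.6,0.018,1],[-0.02,-0.25,0.9,0.018,1],[-0.02,-0.25,0.9,0.018,1]],
])

```text
clock: 2.38
position: [0.4575, 0.0282, 0.1266]
tcp_rot: [3.138, -0.006, -2.855]
wrist_force: [-0.2, 1.4, 0.2]
width: 1.003
gripper_force: 0.0
```

Run:
```python
from h import *
from station import r,cams
s=r.state(); print(s["position"],toolmove(np.array([.460,.027,.031])-s["position"],s["tcp_rot"][2]), s["tcp_rot"][2]+np.pi)
S=cams.snapshot("wrist");W=np.nan_to_num(cloud(S),nan=9)
near=(abs(W[...,0]-.47)<.075)&(abs(W[...,1]-.027)<.06)
g=near&(W[...,2]>.061)&(W[...,2]<.076); hs=cv2.cvtColor(S["color"],cv2.COLOR_RGB2HSV); dk=g&(hs[...,1]>70)
for m in (g,dk):
  if m.sum()>5: print(m.sum(),np.median(W[m],0),cv2.minAreaRect((W[m][:,:2]*1000).astype(np.float32)))
```

```text
[0.45754281 0.0282277  0.12664865] [-0.0134 -0.0125  0.6377] 0.2868328018271531
2277 [0.48519168 0.03136193 0.06594014] ((480.56927490234375, 31.81609535217285), (70.90196228027344, 21.582502365112305), 16.34781265258789)
1100 [0.46077592 0.02606779 0.06704378] ((461.7229309082031, 26.46758270263672), (31.752517700195312, 17.855010986328125), 15.798041343688965)
```

Request:
send_rows([
  [[-0.018,-0.02,0.3,0,1],[-0.018,-0.02,0.55,0,1],[-0.018,-0.02,0.637,0,1],[-0.018,-0.02,0.637,0,1],[-0.018,-0.02,0.637,0,-0.2],[-0.018,-0.02,0.637,0,-0.45],[-0.018,-0.02,0.637,0,-0.55],[-0.018,-0.02,0.637,0,-0.55]],
])

```text
clock: 3.42
position: [0.4639, 0.0244, 0.0334]
tcp_rot: [-3.141, 0.0, -2.857]
wrist_force: [0.6, 0.4, -0.4]
width: 0.619
gripper_force: 0.0
```

Request:
send_rows([
  [[0,0,0,0,-0.61],[0,0,0,0,-0.61]],
])

```text
clock: 3.68
position: [0.4637, 0.0244, 0.0331]
tcp_rot: [3.142, -0.0, -2.857]
wrist_force: [-0.5, 0.3, -0.3]
width: 0.407
gripper_force: 0.0
```

Request:
send_rows([
  [[0,0,0,0,-0.63],[0,0,0,0,-0.63]],
])

```text
clock: 3.92
position: [0.4635, 0.0247, 0.033]
tcp_rot: [3.141, -0.0, -2.857]
wrist_force: [0.1, 2.1, 0.5]
width: 0.207
gripper_force: 0.9
```

Request:
send_rows([
  [[0,0,0,0,-0.63],[0,0,0,0,-0.63],[0,0,0,0,-0.63]],
])

```text
clock: 4.3
position: [0.4636, 0.0245, 0.033]
tcp_rot: [3.141, -0.0, -2.856]
wrist_force: [-0.7, 1.1, -0.5]
width: 0.191
gripper_force: 16.6
```

Request:
send_rows([
  [[0,0,0,0,-0.7],[0,0,0,0,-0.7]],
])

```text
clock: 4.55
position: [0.4636, 0.0244, 0.033]
tcp_rot: [3.142, -0.0, -2.857]
wrist_force: [-1.0, 0.3, 0.1]
width: 0.193
gripper_force: 30.0
```

Request:
send_rows([
  [[0,0,0,0,-1],[0,0,0,0,-1],[0,0,0,0,-1]],
])

```text
clock: 4.92
position: [0.4636, 0.0244, 0.033]
tcp_rot: [-3.142, -0.0, -2.857]
wrist_force: [-1.0, -0.3, -1.8]
width: 0.195
gripper_force: 30.0
```

Request:
send_rows([
  [[0,0,-0.2,0,-1],[0,0,-0.6,0,-1],[0,0,-0.95,0.05,-1],[0,0,-0.95,0.1,-1],[0,0,-0.95,0.15,-1],[0,0,-0.95,0.196,-1],[0,0,-0.95,0.196,-1]],
])

```text
clock: 5.8
position: [0.4635, 0.0243, 0.1753]
tcp_rot: [-3.141, -0.0, 3.119]
wrist_force: [0.5, -0.0, -3.0]
width: 0.194
gripper_force: 30.0
```

Run:
```python
from h import *
from station import r,cams
s=r.state(); print(s["position"],s["gripper_force"],toolmove(np.array([.437,-.212,.160])-s["position"],s["tcp_rot"][2]), s["tcp_rot"][2]+np.pi)
```

```text
[0.46352926 0.02430332 0.17532292] 29.999776482582092 [ 0.1418 -1.5789  0.1022] 6.2609541328576945
```

Request:
send_rows([
  [[0.07,-0.3,0,0,-1],[0.07,-0.6,0,0,-1],[0.07,-0.8,0,0,-1],[0.07,-0.8,0,0,-1]],
])

```text
clock: 6.3
position: [0.4505, -0.0974, 0.1754]
tcp_rot: [-3.141, -0.0, 3.117]
wrist_force: [-0.1, 0.3, -3.5]
width: 0.191
gripper_force: 30.0
```

Request:
send_rows([
  [[0.07,-0.3,0,0,-1],[0.07,-0.6,0,0,-1],[0.07,-0.78,0,0,-1],[0.07,-0.78,0.1,0,-1],[0.07,-0.78,0.1,0,-1],[0.07,-0.78,0.1,0,-1]],
])

```text
clock: 7.05
position: [0.4372, -0.2105, 0.1603]
tcp_rot: [3.141, -0.001, 3.12]
wrist_force: [-0.6, 0.6, -2.8]
width: 0.192
gripper_force: 30.0
```

```bash
cat > look.py <<'E'
from h import *
from station import r,cams
import sys
st=r.state(); print(st["position"],st["tcp_rot"],st["wrist_force"])
s=cams.snapshot("side"); cv2.imwrite(f"pics/{sys.argv[1]}.png",s["color"][:,:,::-1]); np.savez(sys.argv[1]+".npz",**s)
w=cams.snapshot("wrist"); np.savez(sys.argv[1]+"w.npz",**w)
a,b=s["color"][215:335,380:540],w["color"]
cv2.imwrite(f"pics/{sys.argv[1]}.png",np.hstack([cv2.resize(a,(400,300),interpolation=cv2.INTER_CUBIC),cv2.resize(b,(400,300))])[:,:,::-1])
for n,S in(("side",s),("wrist",w)):
    W=np.nan_to_num(cloud(S),nan=9); hs=cv2.cvtColor(S["color"],cv2.COLOR_RGB2HSV)
    n0=np.array([-.5,.0116,.866]); mid=np.array([.4584,-.292,.081]); ex=np.array([.866,-.02,.5]); ey=np.array([.0233,1,0])
    D=W-mid; h=D@n0; x=D@ex; y=D@ey
    c=(hs[...,2]>150)&(np.abs(x)<.045)&(np.abs(y)<.11)&(np.abs(h)<.02)
    if c.sum(): print(n,"card offset mm",np.median(h[c])*1000,c.sum())
    # wood back plane
    wd=(hs[...,1]>110)&(hs[...,0]<18)&(h>.012)&(np.linalg.norm(W-st["position"],axis=-1)<.09)
    p=W[wd]; print(n,"wood",len(p), p.mean(0) if len(p) else "")
    if len(p)>50:
        rng=np.random.default_rng(0); best=0
        for i in range(400):
            q=p[rng.choice(len(p),3,False)]; nn=np.cross(q[1]-q[0],q[2]-q[0]); L=np.linalg.norm(nn)
            if L<1e-7: continue
            nn/=L; nn*=np.sign(nn[2]); m=abs((p-q[0])@nn)<.001
            if nn[2]>.7 and abs(nn[1])<.15 and m.sum()>best: best=m.sum(); bm=m
        if best: 
            q=p[bm]; nn=np.linalg.svd(q-q.mean(0),full_matrices=False)[2][2]; nn*=np.sign(nn[2])
            print("  back plane",best,nn,"pitch deg",np.degrees(np.arctan2(-nn[0],nn[2])),"cen",q.mean(0),"h,x,y range",np.percentile(((q-mid)@n0),50),np.percentile(((q-mid)@ex),[2,98]),np.percentile(((q-mid)@ey),[2,98]))
E
python3 look.py a1
```

```text
[ 0.43719204 -0.21051664  0.16028742] [ 3.14055458e+00 -8.18200047e-04  3.12042484e+00] [-0.57655347  0.62141359 -2.84748221]
side card offset mm -0.519466819493826 2443
side wood 452 [ 0.42506727 -0.2107336   0.15776961]
  back plane 107 [-0.01298685  0.01124256  0.99985246] pitch deg 0.7441596412656882 cen [ 0.42914088 -0.20910355  0.1496016 ] h,x,y range 0.07601784398239353 [-0.0084843   0.03179469] [0.04851756 0.11321609]
wrist card offset mm -0.8555124365641307 20094
wrist wood 8205 [ 0.4272669  -0.21198668  0.16554312]
  back plane 3577 [-2.09735347e-03  4.69621888e-04  9.99997690e-01] pitch deg 0.12016960323032179 cen [ 0.42686687 -0.21166064  0.15005766] h,x,y range 0.07718396139535877 [-0.00406238  0.02312652] [0.04628884 0.11254561]
```

View pics/a1.png

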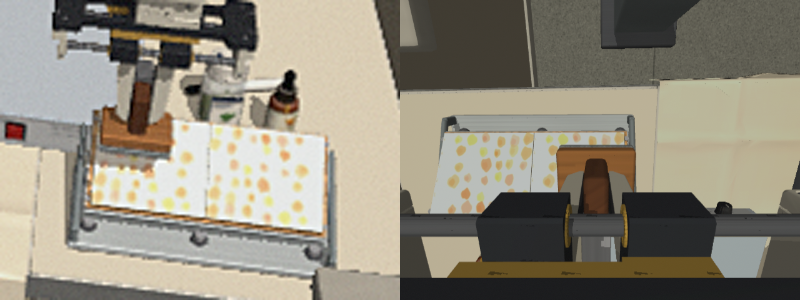

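Left half of the crop: the block is gripped upright above the left end of the cards, at about (140,135). Right half (wrist view): the fingers hold the grip at (595,190).

Request:
send_rows([
  [[0,0,0.13,0,-1],[0,0,0.26,0,-1],[0,0,0.26,0,-0.625],[0,0,0.26,0,-0.625],[0,0,0.26,0,-0.625]],
])

```text
clock: 7.78
position: [0.4379, -0.2124, 0.1226]
tcp_rot: [-3.14, 0.002, 3.119]
wrist_force: [-0.8, 0.8, -2.9]
width: 0.196
gripper_force: 11.8
```

Request:
send_rows([
  [[0,0,0.02,0,-0.625],[0,0,0.04,0,-0.625],[0,0,0.06,0,-0.625],[0,0,0.06,0,-0.625]],
])

```text
clock: 8.28
position: [0.4374, -0.2122, 0.1127]
tcp_rot: [-3.141, 0.0, 3.119]
wrist_force: [-0.9, 0.4, 0.2]
width: 0.191
gripper_force: 11.8
```

```bash
python3 look.py a2
```

```text
[ 0.43735439 -0.21222594  0.11269943] [-3.14131218e+00  8.66365257e-05  3.11874243e+00] [-0.89518722  0.36017262  0.22787396]
side card offset mm -3.3107026362062437 2122
side wood 427 [ 0.42547831 -0.21191964  0.11055755]
  back plane 95 [-0.04818082 -0.01019652  0.99878658] pitch deg 2.761770467542432 cen [ 0.43023615 -0.21067261  0.10103102] h,x,y range 0.0325595348546408 [-0.03458363  0.00895493] [0.04691978 0.11081581]
wrist card offset mm -3.5647778001586525 20530
wrist wood 8221 [ 0.42719258 -0.21328997  0.11775418]
  back plane 3529 [-0.00304367  0.00302865  0.99999078] pitch deg 0.17439057748395279 cen [ 0.42661018 -0.21339261  0.10208992] h,x,y range 0.035743774040700185 [-0.02814104 -0.00106598] [0.04481536 0.11148762]
```

Request:
send_rows([
  [[0,0,0.015,0,-0.619],[0,0,0.03,0,-0.619],[0,0,0.03,0,-0.619]],
])

```text
clock: 8.75
position: [0.4372, -0.2122, 0.108]
tcp_rot: [-3.141, -0.0, 3.119]
wrist_force: [-2.6, -1.5, 2.5]
width: 0.193
gripper_force: 5.9
```

```bash
python3 look.py a3
```

```text
[ 0.43715172 -0.21217187  0.1080306 ] [-3.14135983e+00 -3.49038896e-04  3.11885452e+00] [-2.59895353 -1.53087983  2.48929805]
side card offset mm -7.172889153623564 2122
side wood 425 [ 0.4263858  -0.21236315  0.10569122]
  back plane 88 [-0.10865847  0.00448976  0.994069  ] pitch deg 6.23805102412756 cen [ 0.43148846 -0.21383107  0.09555687] h,x,y range 0.02705133174011963 [-0.0342662   0.00700173] [0.04641086 0.11115815]
wrist card offset mm -7.2516241709638125 20072
wrist wood 7876 [ 0.42766192 -0.21326552  0.11375233]
  back plane 3238 [-0.04569318 -0.00421349  0.99894664] pitch deg 2.6189612245901306 cen [ 0.42720987 -0.21452313  0.09725038] h,x,y range 0.031226919411054283 [-0.02970915 -0.00350368] [0.04455561 0.11072367]
```

Request:
send_rows([
  [[0,0,0,0,-0.6155],[0,0,0,0,-0.6155],[0,0,0.015,0,-0.6155],[0,0,0.015,0,-0.6155]],
])

```text
clock: 9.35
position: [0.4371, -0.2121, 0.1056]
tcp_rot: [-3.141, -0.0, 3.119]
wrist_force: [-2.4, -2.8, 0.9]
width: 0.189
gripper_force: 2.6
```

```bash
python3 look.py a4
```

```text
[ 0.43711006 -0.21214187  0.10563275] [-3.14148743e+00 -4.41490421e-04  3.11879473e+00] [-2.40358134 -2.7606704   0.93969206]
side card offset mm -6.965035731021308 2120
side wood 435 [ 0.42503352 -0.21186576  0.10420664]
  back plane 77 [-0.16249438  0.01770795  0.98655056] pitch deg 9.353188411771612 cen [ 0.42696621 -0.21346939  0.09631556] h,x,y range 0.030848024712996466 [-0.03573878  0.00267431] [0.04661338 0.11090594]
wrist card offset mm -7.023292720161793 20279
wrist wood 8077 [ 0.42676938 -0.21315042  0.1127338 ]
  back plane 3526 [-0.1048032   0.00201724  0.99449093] pitch deg 6.015840603861947 cen [ 0.42636444 -0.21341988  0.09540311] h,x,y range 0.029876464393716495 [-0.03200944 -0.00465163] [0.04482825 0.11111113]
```

Request:
send_rows([
  [[0,0,0.01,0,-0.6145],[0,0,0.02,0,-0.6145],[0,0,0.02,0,-0.6145]],
])

```text
clock: 9.82
position: [0.4374, -0.2119, 0.1027]
tcp_rot: [3.141, 0.0, 3.119]
wrist_force: [-1.7, -1.5, 1.2]
width: 0.194
gripper_force: 2.1
```

```bash
python3 look.py a5
```

```text
[ 0.43740013 -0.21192822  0.10273303] [3.14137088e+00 8.26726368e-05 3.11874072e+00] [-1.72635346 -1.49610847  1.24059475]
side card offset mm -4.299358032359185 2105
side wood 451 [ 0.42233198 -0.21161503  0.10093665]
  back plane 82 [-0.20682023 -0.00150646  0.9783778 ] pitch deg 11.936088043130276 cen [ 0.42830113 -0.20936612  0.09238213] h,x,y range 0.0262629358681052 [-0.04037478  0.00202587] [0.04612825 0.11063004]
wrist card offset mm -4.443947539380719 21064
wrist wood 7962 [ 0.42339148 -0.21285076  0.10995016]
  back plane 3822 [-0.21998954  0.00625321  0.97548219] pitch deg 12.708670978486708 cen [ 0.42458939 -0.21302755  0.09217414] h,x,y range 0.027931245691690216 [-0.03700258 -0.00412348] [0.0447444  0.11186548]
```

Request:
send_rows([
  [[0,0,0.01,0,-0.6145],[0,0,0.02,0,-0.6145],[0,0,0.03,0,-0.6145],[0,0,0.03,0,-0.6145]],
])

```text
clock: 10.42
position: [0.4372, -0.212, 0.0983]
tcp_rot: [3.142, -0.0, 3.119]
wrist_force: [-3.1, -1.5, 1.8]
width: 0.194
gripper_force: 2.7
```

```bash
python3 look.py a6
```

```text
[ 0.4372215  -0.21200601  0.09828943] [ 3.14151310e+00 -2.30532087e-04  3.11880617e+00] [-3.14515316 -1.49020702  1.75379939]
side card offset mm -7.991293633800549 2092
side wood 435 [ 0.42310188 -0.21144561  0.09654179]
  back plane 74 [-0.29914337 -0.03164684  0.95368324] pitch deg 17.41516076934573 cen [ 0.42760783 -0.21587175  0.08707986] h,x,y range 0.022285605563212678 [-0.04264626  0.00510859] [0.04606264 0.11016106]
wrist card offset mm -8.200411469421464 20696
wrist wood 7560 [ 0.42402844 -0.21297261  0.10560504]
  back plane 3663 [-0.26417426  0.00910964  0.96443194] pitch deg 15.318544079608325 cen [ 0.42575032 -0.21279926  0.08735541] h,x,y range 0.023092955665145205 [-0.03823125 -0.00639488] [0.04511442 0.11183971]
```

Request:
send_rows([
  [[0,0,0,0,-0.6135],[0,0,0,0,-0.6135]],
])

```text
clock: 10.78
position: [0.4373, -0.212, 0.0984]
tcp_rot: [-3.142, 0.0, 3.119]
wrist_force: [-1.9, -1.0, 4.0]
width: 0.19
gripper_force: 2.4
```

```bash
python3 look.py a7
```

```text
[ 0.43730487 -0.21202523  0.09839451] [-3.14158154e+00  1.83200200e-05  3.11879067e+00] [-1.9332517  -0.96827619  4.04185217]
side card offset mm -7.840758796771912 2088
side wood 435 [ 0.42322473 -0.21162925  0.09666031]
  back plane 87 [-0.29131459 -0.02604165  0.95627279] pitch deg 16.9425941007689 cen [ 0.42860199 -0.21025925  0.08848713] h,x,y range 0.023020069656936242 [-0.04096832  0.0043882 ] [0.04632712 0.11147978]
wrist card offset mm -8.187240386630508 20662
wrist wood 7561 [ 0.4240911  -0.21297891  0.10565371]
  back plane 3706 [-0.27072496  0.00820811  0.96262174] pitch deg 15.707953617934086 cen [ 0.42572328 -0.21320909  0.08734014] h,x,y range 0.023109644932192874 [-0.0385094 -0.0062707] [0.04506759 0.1118542 ]
```

Request:
send_rows([
  [[0,0,0,0,-0.611],[0,0,0,0,-0.611]],
])

```text
clock: 11.12
position: [0.4373, -0.212, 0.0984]
tcp_rot: [3.142, 0.0, 3.119]
wrist_force: [-2.1, -1.0, 3.1]
width: 0.194
gripper_force: 2.3
```

```bash
python3 look.py a8
```

```text
[ 0.43731728 -0.21201511  0.09835903] [3.14158754e+00 5.22319981e-06 3.11882358e+00] [-2.12544782 -1.02277864  3.06066941]
side card offset mm -7.9777765855655876 2091
side wood 434 [ 0.42272587 -0.21176179  0.09684604]
  back plane 84 [-0.25587757 -0.01183936  0.96663669] pitch deg 14.826654386455212 cen [ 0.42772537 -0.21036219  0.08809714] h,x,y range 0.022746490743118943 [-0.04169267  0.00131124] [0.04589206 0.11151213]
wrist card offset mm -8.125076195351808 20667
wrist wood 7550 [ 0.42400728 -0.21298902  0.1057158 ]
  back plane 3595 [-0.27590425  0.00444958  0.96117483] pitch deg 16.016071757270765 cen [ 0.42574363 -0.21302802  0.08730621] h,x,y range 0.02309225336654134 [-0.03860255 -0.00629548] [0.04458111 0.11172369]
```

Request:
send_rows([
  [[0.02,0,0.012,0,-0.614],[0.04,0,0.024,0,-0.614],[0.06,0,0.036,0,-0.614],[0.08,0,0.048,0,-0.614],[0.08,0,0.048,0,-0.614]],
])

```text
clock: 11.85
position: [0.4249, -0.2117, 0.091]
tcp_rot: [3.141, -0.001, 3.118]
wrist_force: [-3.4, -1.7, 3.0]
width: 0.193
gripper_force: 3.5
```

```bash
python3 look.py a9
```

```text
[ 0.4248672  -0.21174703  0.09096946] [ 3.14143697e+00 -5.29832443e-04  3.11848640e+00] [-3.36710208 -1.68702013  2.96434945]
side card offset mm -9.011857809525372 2127
side wood 310 [ 0.41924818 -0.21136807  0.08990445]
  back plane 78 [-0.44791581 -0.02752822  0.89365185] pitch deg 26.620925644219383 cen [ 0.42586628 -0.20652527  0.07772717] h,x,y range 0.014546572273812558 [-0.04760173 -0.00100339] [0.04771127 0.11089868]
wrist card offset mm -9.451604490452755 18633
wrist wood 5773 [ 0.420367   -0.21285747  0.09936859]
  back plane 2408 [-0.47654968  0.00989436  0.87909187] pitch deg 28.461817700282698 cen [ 0.42853216 -0.21276481  0.07900773] h,x,y range 0.014128237826736209 [-0.04449374  0.00011058] [0.04504795 0.11158271]
```

Request:
send_rows([
  [[0,0,0,0,-0.64],[0,0,0,0,-1],[0,0,0,0,-1]],
])

```text
clock: 12.32
position: [0.4253, -0.2117, 0.0912]
tcp_rot: [-3.142, -0.0, 3.119]
wrist_force: [-3.1, -2.2, 2.8]
width: 0.194
gripper_force: 30.2
```

```bash
python3 look.py b1
```

```text
[ 0.42529512 -0.21174011  0.09115749] [-3.14159203e+00 -1.22368439e-04  3.11887615e+00] [-3.07365911 -2.24491835  2.7605852 ]
side card offset mm -8.93837854710953 2133
side wood 290 [ 0.41877206 -0.21197062  0.09138875]
  back plane 64 [-0.47306972  0.02430883  0.88068957] pitch deg 28.24283844902404 cen [ 0.42603345 -0.21391851  0.07807519] h,x,y range 0.014463444521848442 [-0.04826301 -0.00121009] [0.04572318 0.11107242]
wrist card offset mm -9.514827524229952 18619
wrist wood 5789 [ 0.42035764 -0.21286895  0.09928773]
  back plane 2416 [-0.47508025  0.01286477  0.87984843] pitch deg 28.36713539700978 cen [ 0.42825007 -0.21277927  0.07870801] h,x,y range 0.014024781940549643 [-0.04481906  0.00026691] [0.04494679 0.1117455 ]
```

View pics/b1.png

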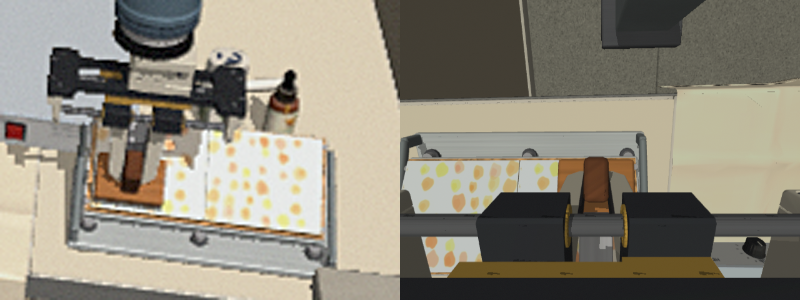

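The crop shows the block lying flat on the left end of the cards, at about (130,180), with the grip held between the fingers.

Request:
send_rows([
  [[0,-0.04,0,0,-1],[-0.007,-0.09,-0.004,0,-1],[-0.014,-0.14,-0.008,0,-1],[-0.02,-0.19,-0.012,0,-1],[-0.02,-0.19,-0.012,0,-1]],
])

```text
clock: 13.05
position: [0.4272, -0.2406, 0.0926]
tcp_rot: [3.141, -0.001, 3.118]
wrist_force: [-5.1, 0.2, 2.4]
width: 0.199
gripper_force: 30.2
```

```bash
python3 look.py b2
```

```text
[ 0.4272486  -0.24057778  0.09264122] [ 3.14113299e+00 -9.95942383e-04  3.11848206e+00] [-5.11293543  0.21724905  2.38560818]
side card offset mm -8.866920824756404 2119
side wood 316 [ 0.42062404 -0.23932341  0.09161627]
  back plane 74 [-0.4937664   0.06167368  0.86740481] pitch deg 29.65050672049238 cen [ 0.4283258  -0.23650156  0.07913141] h,x,y range 0.013820075013606289 [-0.04448143  0.00357267] [0.0181471  0.08297214]
wrist card offset mm -9.426783048538772 17548
wrist wood 5762 [ 0.42232391 -0.24180552  0.10117243]
  back plane 2413 [-0.4781312   0.01002048  0.87823126] pitch deg 28.56498467630075 cen [ 0.4304871  -0.24189386  0.08042789] h,x,y range 0.014077620892768768 [-0.0417792   0.00329821] [0.0158923  0.08273849]
```

Request:
send_rows([
  [[-0.006,-0.05,-0.003,0,-1],[-0.012,-0.1,-0.006,0,-1],[-0.018,-0.15,-0.01,0,-1],[-0.024,-0.2,-0.014,0,-1],[-0.03,-0.25,-0.017,0,-1],[-0.035,-0.3,-0.02,0,-1],[-0.035,-0.35,-0.02,0,-1],[-0.035,-0.4,-0.02,0,-1]],
])

```text
clock: 14.15
position: [0.4316, -0.3005, 0.0959]
tcp_rot: [3.141, 0.0, 3.119]
wrist_force: [-3.1, 3.4, 2.3]
width: 0.188
gripper_force: 30.2
```

```bash
python3 look.py b3
```

```text
[ 0.43159031 -0.30054954  0.09594748] [3.14127776e+00 8.16167293e-05 3.11895868e+00] [-3.14672167  3.36056866  2.29734781]
side card offset mm -8.437512578820574 2161
side wood 324 [ 0.42507705 -0.29882323  0.09564254]
  back plane 66 [-0.51721904  0.0175294   0.85567352] pitch deg 31.151215874570504 cen [ 0.43292564 -0.29601333  0.08250643] h,x,y range 0.014037188530506377 [-0.03795842  0.00627019] [-0.04209803  0.0237572 ]
wrist card offset mm -9.08683381069141 15939
wrist wood 5730 [ 0.42675507 -0.302844    0.10450623]
  back plane 2359 [-0.47958079  0.00389425  0.87748909] pitch deg 28.65826396314602 cen [ 0.43484927 -0.30368928  0.08387401] h,x,y range 0.01416437900762632 [-0.03461521  0.01001333] [-0.04508204  0.02115865]
```

Request:
send_rows([
  [[0,-0.05,0,0,-1],[0,-0.1,0,0,-1],[0,-0.15,0,0,-1],[0,-0.2,0,0,-1],[0,-0.25,0,0,-1],[0,-0.3,0,0,-1],[0,-0.35,0,0,-1],[0,-0.4,0,0,-1],[0,-0.45,0,0,-1],[0,-0.45,0,0,-1],[0,-0.45,0,0,-1]],
])

```text
clock: 15.62
position: [0.4299, -0.3693, 0.0962]
tcp_rot: [-3.139, 0.0, 3.119]
wrist_force: [-5.2, -2.9, 2.0]
width: 0.19
gripper_force: 30.2
```

```bash
python3 look.py b4
```

```text
[ 0.42989518 -0.36931066  0.09621938] [-3.13905859e+00  1.69195040e-04  3.11861323e+00] [-5.16098352 -2.9319167   1.95705271]
side card offset mm -8.206856051222356 2215
side wood 345 [ 0.42365387 -0.36638724  0.09539088]
  back plane 79 [-0.45124502  0.02872283  0.89193774] pitch deg 26.835549983991612 cen [ 0.43090411 -0.36071229  0.08273607] h,x,y range 0.014521464432056241 [-0.03857516  0.00669684] [-0.11055012 -0.04506461]
wrist card offset mm -8.637930847473694 21210
wrist wood 5776 [ 0.42508871 -0.3705244   0.10449102]
  back plane 2448 [-0.47822809  0.01286532  0.87814143] pitch deg 28.57232224766993 cen [ 0.43285183 -0.37102525  0.08403976] h,x,y range 0.014511578246543401 [-0.03466632  0.0099834 ] [-0.11257654 -0.04625662]
```

Request:
send_rows([
  [[0,0.05,0,0,-1],[0,0.1,0.002,0,-1],[0,0.15,0.004,0,-1],[0,0.2,0.004,0,-1],[0,0.25,0.004,0,-1],[0,0.3,0.004,0,-1],[0,0.35,0.004,0,-1],[0,0.4,0.004,0,-1],[0,0.45,0.004,0,-1],[0,0.5,0.004,0,-1],[0,0.5,0.004,0,-1]],
])

```text
clock: 17.1
position: [0.4316, -0.2914, 0.0952]
tcp_rot: [3.14, -0.0, 3.119]
wrist_force: [-3.5, 1.1, 2.7]
width: 0.19
gripper_force: 30.3
```

```bash
python3 look.py b5
```

```text
[ 0.43160802 -0.29138449  0.09522537] [ 3.13976725e+00 -4.31775230e-04  3.11933077e+00] [-3.46589742  1.05102252  2.66916731]
side card offset mm -9.197936799231677 2149
side wood 315 [ 0.42494784 -0.29047554  0.09472532]
  back plane 79 [-0.488128   -0.01003344  0.87271438] pitch deg 29.219227702669812 cen [ 0.43104601 -0.28979448  0.08090462] h,x,y range 0.01353856318374897 [-0.03859984  0.00239039] [-0.03245498  0.02958151]
wrist card offset mm -9.764459693483847 15324
wrist wood 5584 [ 0.42640571 -0.29263055  0.10410015]
  back plane 2352 [-0.4780985   0.00806502  0.8782692 ] pitch deg 28.562299663434505 cen [ 0.43442352 -0.29301983  0.08277381] h,x,y range 0.013503575791403044 [-0.03515202  0.00936395] [-0.03452143  0.03200036]
```

Bed is at about 8.8 mm and the block is at the middle. Continuing to the left end (+0.081 m).

Request:
send_rows([
  [[0,0.05,0,0,-1],[0,0.1,0,0,-1],[0,0.15,0,0,-1],[0,0.2,0,0,-1],[0,0.25,0,0,-1],[0,0.3,0,0,-1],[0,0.35,0,0,-1],[0,0.4,0,0,-1],[0,0.45,0,0,-1],[0,0.5,0,0,-1],[0,0.54,0,0,-1],[0,0.54,0,0,-1],[0,0.54,0,0,-1]],
])

```text
clock: 18.82
position: [0.4335, -0.2115, 0.0952]
tcp_rot: [3.141, -0.0, 3.119]
wrist_force: [-3.2, 0.8, 4.0]
width: 0.19
gripper_force: 30.3
```

```bash
python3 look.py b6
```

```text
[ 0.43346708 -0.21145239  0.09523743] [ 3.14056541e+00 -2.57851599e-04  3.11868605e+00] [-3.16090662  0.78334372  4.02992723]
side card offset mm -9.5294098210133 2259
side wood 304 [ 0.426428   -0.21084094  0.09553221]
  back plane 72 [-0.47965244 -0.00098696  0.87745801] pitch deg 28.662720235826065 cen [ 0.43446816 -0.20702139  0.08148957] h,x,y range 0.013347031583096294 [-0.03827498  0.00720474] [0.04691282 0.1126251 ]
wrist card offset mm -10.050591842289576 20370
wrist wood 5644 [ 0.42837072 -0.21240991  0.10386954]
  back plane 2404 [-0.48123233  0.0062971   0.87657047] pitch deg 28.766541800745788 cen [ 0.43651539 -0.21272798  0.08292359] h,x,y range 0.013517347450181696 [-0.03525473  0.00942235] [0.04528382 0.11200888]
```

Request:
send_rows([
  [[0.02,0,-0.1,0,-1],[0.02,0,-0.3,0,-1],[0.02,0,-0.55,0,-1],[0.02,0,-0.6,0,-1],[0.02,0.3,-0.6,0,-1],[0.02,0.6,-0.6,0,-1],[0.02,0.9,-0.6,0,-1],[0.02,0.9,-0.6,-0.07,-1],[0.02,0.9,-0.6,-0.07,-1]],
])

```text
clock: 20.05
position: [0.4332, -0.0762, 0.1845]
tcp_rot: [3.141, -0.001, -3.054]
wrist_force: [-0.6, -0.1, -2.8]
width: 0.189
gripper_force: 30.2
```

Run:
```python
from h import *
from station import r,cams
s=r.state(); print(s["position"],s["gripper_force"],toolmove(np.array([.425,.012,.050])-s["position"],s["tcp_rot"][2]), s["tcp_rot"][2])
S=cams.snapshot("side");W=np.nan_to_num(cloud(S),nan=9)
n0=np.array([-.5,.0116,.866]);D=W-np.array([.4584,-.292,.081]);h=D@n0
c=(S["color"].min(-1)>120)&(abs(D[...,1])<.1)&(abs(D[...,0])<.04)&(abs(h)<.02);print("bed",np.median(h[c])*1000)
b=(abs(W[...,0]-.43)<.05)&(abs(W[...,1]-.012)<.04)&(W[...,2]<.05);print("bench",np.percentile(W[b][:,2],[5,50,95]))
```

```text
[ 0.43320688 -0.07617197  0.18449649] 30.201608366332948 [0.0031 0.5903 0.8966] -3.0540944989164904
bed -0.584895212682608
bench [-0.00268177  0.0012761   0.00542488]
```

Request:
send_rows([
  [[0,0.3,0,0,-1],[0,0.59,0.2,0,-1],[0,0.59,0.5,0,-1],[0,0.59,0.8,0,-1],[0,0.59,0.9,0,-1],[0,0.59,0.93,0,-1],[0,0.59,0.93,0,-0.62],[0,0.59,0.93,0,-0.62],[0,0.59,0.93,0,-0.62]],
])

```text
clock: 21.22
position: [0.4266, 0.011, 0.0466]
tcp_rot: [-3.141, 0.002, -3.055]
wrist_force: [-0.2, 0.0, -3.0]
width: 0.194
gripper_force: 7.2
```

Request:
send_rows([
  [[0,0,0.02,0,-0.616],[-0.03,0,0.03,0,-0.616],[-0.06,0,0.04,0,-0.616],[-0.09,0,0.05,0,-0.616],[-0.12,0,0.06,0,-0.616],[-0.15,0,0.07,0,-0.616],[-0.17,0,0.075,0,-0.616],[-0.17,0,0.075,0,-0.616]],
])

```text
clock: 22.22
position: [0.4518, 0.0135, 0.0346]
tcp_rot: [-3.142, 0.0, -3.054]
wrist_force: [1.9, 2.0, 1.0]
width: 0.194
gripper_force: 3.4
```

```bash
cat > look2.py <<'E'
from h import *
from station import r,cams
import sys
st=r.state(); P=st["position"]; print(P,st["tcp_rot"],st["wrist_force"],st["gripper_force"])
s=cams.snapshot("side"); w=cams.snapshot("wrist")
u0,v0,u1,v1=[int(a) for a in sys.argv[2:6]]
cv2.imwrite(f"pics/{sys.argv[1]}.png",np.hstack([cv2.resize(s["color"][v0:v1,u0:u1],(400,300),interpolation=cv2.INTER_CUBIC),cv2.resize(w["color"],(400,300))])[:,:,::-1])
for n,S in(("side",s),("wrist",w)):
    W=np.nan_to_num(cloud(S),nan=9); hs=cv2.cvtColor(S["color"],cv2.COLOR_RGB2HSV)
    wd=(hs[...,1]>110)&(hs[...,0]<18)&(abs(W[...,0]-P[0])<.06)&(abs(W[...,1]-P[1])<.05)&(W[...,2]<P[2]+.02)&(W[...,2]>P[2]-.06)&(W[...,2]>.008)
    p=W[wd]; rng=np.random.default_rng(0); best=0
    if len(p)<40: print(n,"few",len(p)); continue
    for i in range(400):
        q=p[rng.choice(len(p),3,False)]; nn=np.cross(q[1]-q[0],q[2]-q[0]); L=np.linalg.norm(nn)
        if L<1e-7: continue
        nn/=L; nn*=np.sign(nn[2]); m=abs((p-q[0])@nn)<.001
        if nn[2]>.7 and abs(nn[1])<.15 and m.sum()>best: best=m.sum(); q0=p[m]
    nn=np.linalg.svd(q0-q0.mean(0),full_matrices=False)[2][2]; nn*=np.sign(nn[2])
    print(n,best,"pitch",np.degrees(np.arctan2(-nn[0],nn[2])),"cen",q0.mean(0),"min",q0.min(0),"max",q0.max(0))
E
python3 look2.py c1 280 230 400 320
```

```text
[0.45177342 0.01345543 0.03457276] [-3.14150117e+00  4.78752557e-04 -3.05444728e+00] [1.86338467 1.97804731 0.99271466] 3.4402300603687763
side 76 pitch 14.92975001051876 cen [0.44044702 0.01031765 0.02428401] min [ 0.42055594 -0.02237019  0.01816893] max [0.47110333 0.04689044 0.03331362]
wrist 4066 pitch 13.391533082557164 cen [0.43867117 0.01051834 0.02490522] min [ 0.42364224 -0.02375185  0.02079973] max [0.4675131  0.04682645 0.03136228]
```

Request:
send_rows([
  [[0,0,0,0,-0.55],[0,0,0,0,-0.5],[0,0,0,0,-0.5]],
])

```text
clock: 22.7
position: [0.4511, 0.0134, 0.0346]
tcp_rot: [3.142, -0.0, -3.055]
wrist_force: [-0.0, -0.0, 0.3]
width: 0.247
gripper_force: 0.0
```

```bash
python3 look2.py c2 280 230 400 320
```

```text
[0.45105929 0.01344154 0.03455032] [ 3.14156451e+00 -4.31322243e-04 -3.05453819e+00] [-0.00986144 -0.04836365  0.29381783] 0.0
side 72 pitch 0.3976748666307054 cen [0.4444434  0.01498586 0.02084315] min [ 0.42666472 -0.02221285  0.01956147] max [0.48016627 0.04575983 0.02199434]
wrist 3133 pitch 0.7375986539607591 cen [0.44228662 0.01116121 0.02241994] min [ 0.4289353  -0.02355888  0.0210961 ] max [0.48016609 0.04643126 0.02390949]
```

View pics/c2.png

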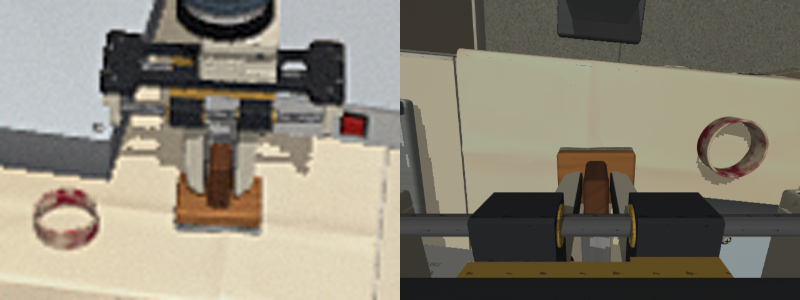

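Left half of the crop: the block is flat on the bench at (218,205), upright between the loosened fingers, with the ring at (67,220) untouched. Regripping firmly, then lifting.

Request:
send_rows([
  [[0,0,0,0,-1],[0,0,0,0,-1],[0,0,0,0,-1],[0,0,0,0,-1],[0,0,-0.2,0,-1],[0,0,-0.6,0,-1],[0.2,0,-0.98,0,-1],[0.5,0,-0.98,0,-1],[0.75,0.2,-0.98,0,-1],[0.75,0.5,-0.98,0,-1],[0.75,0.5,-0.98,0,-1]],
])

```text
clock: 24.18
position: [0.3312, 0.0806, 0.1814]
tcp_rot: [3.141, -0.0, -3.05]
wrist_force: [0.2, 0.1, -2.7]
width: 0.192
gripper_force: 30.0
```

Run:
```python
from h import *
from station import r
s=r.state(); print(s["position"],s["gripper_force"],toolmove(np.array([.335,.341,.200])-s["position"],s["tcp_rot"][2]), s["tcp_rot"][2],s["qpos"])
```

```text
[0.3312471  0.08059314 0.18136992] 29.99888241291046 [-0.1835  1.7265 -0.1242] -3.05010394698063 [-9.33525746e-02 -1.04384304e-01  2.03144798e+00  9.30814599e-04
  1.21503444e+00 -1.75596188e+00]
```

Request:
send_rows([
  [[0,0.3,-0.15,0,-1],[0,0.6,-0.15,0,-1],[-0.05,0.9,-0.15,0,-1],[-0.09,0.95,-0.15,0,-1],[-0.09,0.95,-0.15,0,-1]],
])

```text
clock: 24.8
position: [0.3342, 0.221, 0.2036]
tcp_rot: [-3.14, -0.001, -3.053]
wrist_force: [-0.3, 0.2, -2.9]
width: 0.192
gripper_force: 30.0
```

Request:
send_rows([
  [[0,0.3,0,0,-1],[-0.05,0.6,0,0,-1],[-0.09,0.78,0,0,-1],[-0.09,0.78,0,0,-1],[-0.09,0.78,0,0,-1]],
])

```text
clock: 25.42
position: [0.3372, 0.3375, 0.2037]
tcp_rot: [-3.14, -0.001, -3.056]
wrist_force: [-0.5, 0.5, -3.1]
width: 0.189
gripper_force: 30.0
```

```bash
cat > look3.py <<'E'
from h import *
from station import r,cams
import sys
st=r.state(); P=st["position"]; print(P,st["tcp_rot"],st["wrist_force"],st["gripper_force"])
S={n:cams.snapshot(n) for n in("scene","wrist")}
for n,s in S.items():
    W=np.nan_to_num(cloud(s),nan=9); yw=np.radians(5.1); ex=np.array([np.cos(yw),np.sin(yw),0]); ey=np.array([-np.sin(yw),np.cos(yw),0])
    D=W-np.array([.414,.348,0]); x,y,z=D@ex,D@ey,W[...,2]
    sat=s["color"].max(-1).astype(int)-s["color"].min(-1)
    b=(abs(x)<.02)&(abs(y)<.088)&(abs(y)>.03)&(z>.172)&(z<.193)
    if b.sum()>10: print(n,"bar",b.sum(),"x",np.median(x[b])*1e3,"range",np.percentile(x[b],[5,95])*1e3,"slope",np.polyfit(y[b],x[b],1)[0],"ztop",np.percentile(z[b],[50,95]))
    # hook: grey, ahead of the tool, |y|<16 mm
    g=(sat<40)&(abs(y-(P-[.414,.348,0])@ey)<.016)&(z>P[2]+.02)&(z<P[2]+.04)&(x>(P-[.414,.348,0])@ex+.02)&(x<(P-[.414,.348,0])@ex+.065)
    if g.sum()>5: print(n,"hook top",g.sum(),"x",np.percentile(x[g],[3,97])*1e3,"y",np.percentile(y[g],[3,97])*1e3,"z",np.percentile(z[g],[10,50,90]))
s=S["scene"]; a=s["color"][150:300,500:700] if 0 else s["color"][150:270,440:600]
cv2.imwrite(f"pics/{sys.argv[1]}.png",np.hstack([cv2.resize(a,(400,300),interpolation=cv2.INTER_CUBIC),cv2.resize(S["wrist"]["color"],(400,300))])[:,:,::-1])
E
python3 look3.py d1
```

```text
[0.33723259 0.33747255 0.20370139] [-3.14010228e+00 -1.12633881e-03 -3.05567448e+00] [-0.54163514  0.46648753 -3.10389908] 29.99809294939041
scene bar 115 x -1.6726360544779701 range [-5.41092544  5.15187911] slope 0.0048303768682986465 ztop [0.18574185 0.18953073]
wrist hook top 1798 x [-44.93577871 -24.24774436] y [-15.53819497   4.91661339] z [0.2339926  0.23469655 0.23539124]
```

View pics/d1.png

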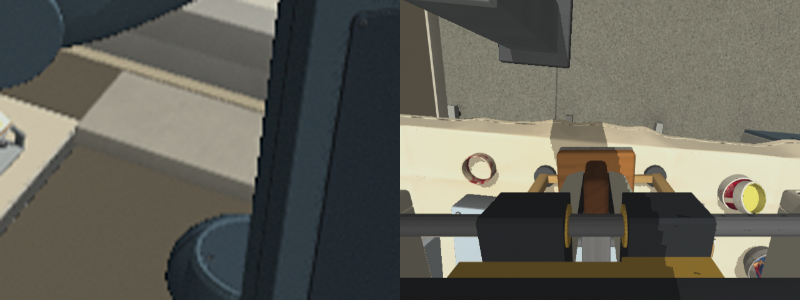

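The scene crop missed the rail. The wrist view shows the block in the fingers at (597,200), centred between the posts at (545,175) and (655,175). Moving 36 mm forward to bring the hook over the bar, then checking from the scene camera.

Request:
send_rows([
  [[-0.08,0.02,0,0,-1],[-0.16,0.04,0,0,-1],[-0.24,0.045,0,0,-1],[-0.24,0.045,0,0,-1],[-0.24,0.045,0,0,-1]],
])

```text
clock: 26.15
position: [0.3721, 0.349, 0.2038]
tcp_rot: [-3.141, -0.001, -3.055]
wrist_force: [0.3, -0.6, -3.3]
width: 0.196
gripper_force: 30.0
```

```bash
sed -i 's/s\["color"\]\[150:270,440:600\]/s["color"][270:420,230:430]/' look3.py; python3 look3.py d2
```

```text
[0.37213688 0.34899677 0.20381766] [-3.14128756e+00 -8.98908086e-04 -3.05463325e+00] [ 0.25367116 -0.64124252 -3.34006929] 29.99816805124283
scene bar 127 x -2.5228458688768853 range [-17.27670231   4.31953112] slope 0.14303711083593845 ztop [0.18638076 0.19048672]
wrist hook top 1801 x [-9.16490038 11.41831752] y [-7.07373654 13.37328781] z [0.23404338 0.2347429  0.23542832]
```

View pics/d2.png

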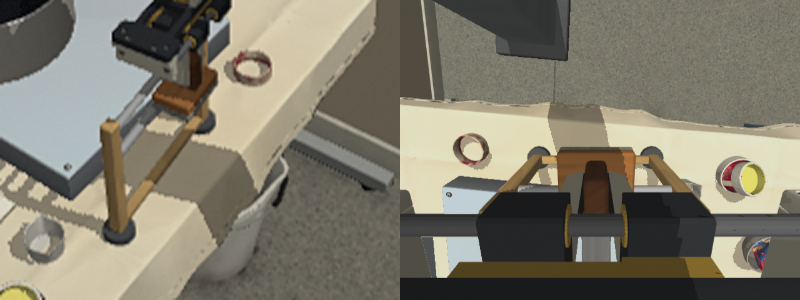

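The scene crop shows the block held at the bar, at about (187,90), with its hook over the far side. The scene is consistent with the computed 1–2 mm centring, so I'm lowering.

Request:
send_rows([
  [[0,0,0.06,0,-1],[0,0,0.12,0,-1],[0,0,0.18,0,-1],[0,0,0.22,0,-1],[0,0,0.25,0,-1],[0,0,0.27,0,-1],[0,0,0.27,0,-1]],
])

```text
clock: 27.12
position: [0.3723, 0.3491, 0.1635]
tcp_rot: [-3.142, -0.0, -3.054]
wrist_force: [0.1, 0.2, -3.4]
width: 0.194
gripper_force: 30.0
```

Request:
send_rows([
  [[0,0,0.01,0,-1],[0,0,0.02,0,-1],[0,0,0.03,0,-1],[0,0,0.03,0,-1]],
])

```text
clock: 27.62
position: [0.3723, 0.3491, 0.159]
tcp_rot: [-3.141, -0.0, -3.054]
wrist_force: [0.2, 0.3, -2.4]
width: 0.19
gripper_force: 30.0
```

Request:
send_rows([
  [[0,0,0.008,0,-1],[0,0,0.008,0,-1],[0,0,0.008,0,-0.62],[0,0,0.008,0,-0.615],[0,0,0.008,0,-0.615]],
])

```text
clock: 28.25
position: [0.3725, 0.3492, 0.1576]
tcp_rot: [3.142, 0.0, -3.055]
wrist_force: [0.5, -0.4, -2.1]
width: 0.195
gripper_force: 2.1
```

Request:
send_rows([
  [[0,0,0,0,-0.6],[0,0,0,0,-0.55],[0,0,0,0,-0.5],[0,0,0,0,-0.4],[0,0,0,0,-0.2],[0,0,0,0,0],[0,0,0,0,0],[0,0,0,0,0]],
])

```text
clock: 29.25
position: [0.3723, 0.3491, 0.1579]
tcp_rot: [-3.142, -0.0, -3.054]
wrist_force: [-0.2, 0.6, 0.1]
width: 0.498
gripper_force: 0.0
```

```bash
python3 look3.py d3; python3 look2.py d4 200 220 300 310
```

```text
[0.37232698 0.34910493 0.15789633] [-3.14156882e+00 -3.51140884e-05 -3.05448449e+00] [-0.21247533  0.58088848  0.08907947] 0.0
scene bar 96 x -1.005587478028755 range [-5.31119693  4.62323808] slope -0.011476669704788132 ztop [0.18587155 0.18926099]
wrist bar 329 x 0.1897931415156322 range [-3.39857076  5.30294186] slope -0.03196799194587279 ztop [0.18478062 0.18598694]
wrist hook top 2030 x [-7.48279538  7.13218122] y [-9.77172857 19.32849715] z [0.1845883  0.18857257 0.19084989]
[0.37233285 0.34912064 0.15792069] [ 3.14156221e+00  3.47008700e-06 -3.05446747e+00] [-0.00469468 -0.41546074 -0.33599894] 0.0
side 81 pitch 19.909872045162327 cen [0.37555564 0.33949167 0.1323323 ] min [0.35697181 0.31238991 0.1257814 ] max [0.40188429 0.37963159 0.14160847]
wrist 4538 pitch 15.731327912311718 cen [0.38041788 0.34815315 0.13513895] min [0.35731597 0.31267405 0.12826903] max [0.40919648 0.38126095 0.143133  ]
```

View pics/d3.png

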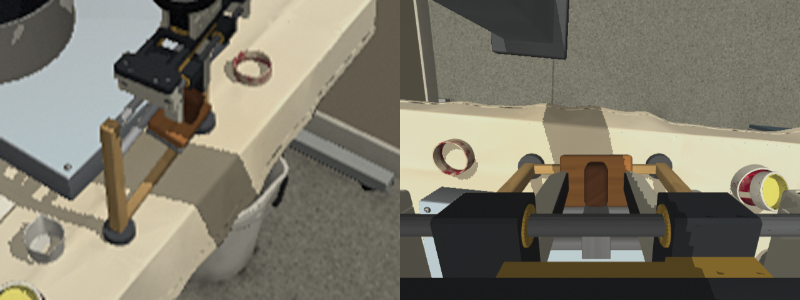

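The block hangs by its hook on the upper bar, leaning about 15.6° against the lower bar. That is the geometric extreme (bar in the lip corner, wood on the lower bar), so it is stable and under 20°. The fingers are clear, so I'm retreating upward.

Request:
send_rows([
  [[0,0,0,0,0.1],[0,0,-0.1,0,0.1],[0,0,-0.3,0,0.1],[0,0,-0.6,0,0.1],[0,0,-0.9,0,0.1],[0.5,0,-1,0,0.1],[0.5,0,-1,0,0.1],[0.5,0,-1,0,0.1],[0.5,0,-1,0,0.1]],
])

```text
clock: 30.58
position: [0.2984, 0.3426, 0.3076]
tcp_rot: [-3.141, 0.0, -3.055]
wrist_force: [-0.4, -0.3, -0.5]
width: 0.548
gripper_force: 0.0
```

Run:
```python
from h import *
from station import r,cams
st=r.state(); print(st["position"],st["wrist_force"])
for k in range(2):
  for n in("wrist","scene"):
    s=cams.snapshot(n); W=np.nan_to_num(cloud(s),nan=9); hs=cv2.cvtColor(s["color"],cv2.COLOR_RGB2HSV)
    yw=np.radians(5.1); D=W-np.array([.414,.348,0]); x=D[...,0]*np.cos(yw)+D[...,1]*np.sin(yw); y=-D[...,0]*np.sin(yw)+D[...,1]*np.cos(yw); z=W[...,2]
    sat=s["color"].max(-1).astype(int)-s["color"].min(-1)
    g=(sat<45)&(abs(y-.004)<.013)&(abs(x)<.03)&(z>.18)&(z<.215)
    w=(hs[...,1]>110)&(hs[...,0]<18)&(abs(y)<.04)&(x<0)&(x>-.09)&(z>.1)&(z<.21)
    print(n,g.sum(),w.sum(),"hook x,z",np.round(np.percentile(x[g],[3,97])*1e3,1) if g.sum() else "",np.round(np.percentile(z[g],[3,97]),4) if g.sum() else "")
    if w.sum(): print("  wood cen",W[w].mean(0))
    b=w&(z<.146); p=W[b]
    if len(p)>60: 
        A=np.c_[x[b],y[b],np.ones(len(p))]; c=np.linalg.lstsq(A,z[b],rcond=None)[0]; print("  tilt",np.degrees(np.arctan(c[:2])))
    if k==0: cv2.imwrite(f"pics/e_{n}.png",s["color"][:,:,::-1])
a=cv2.imread("pics/e_scene.png")[270:420,230:430]; b=cv2.imread("pics/e_wrist.png")
cv2.imwrite("pics/e.png",np.hstack([cv2.resize(a,(400,300)),cv2.resize(b,(400,300))]))
```

```text
[0.29838725 0.34258898 0.30763891] [-0.36208311 -0.2961014  -0.45032998]
wrist 386 2885 hook x,z [-20.8  -6.9] [0.1807 0.1875]
  wood cen [0.37808686 0.34790613 0.14479212]
  tilt [15.08563247  0.04014293]
scene 115 543 hook x,z [-21.6   7.3] [0.1821 0.1938]
  wood cen [0.37443053 0.36031172 0.14826645]
  tilt [14.64701879 -2.11365592]
wrist 373 2929 hook x,z [-20.7  -7.2] [0.1819 0.1876]
  wood cen [0.37809979 0.34792462 0.14470016]
  tilt [15.02702845  0.06759094]
scene 116 552 hook x,z [-22.1   7.1] [0.1827 0.194 ]
  wood cen [0.37482184 0.3602956  0.14782885]
  tilt [13.82181875 -3.00844798]
```

View pics/e.png

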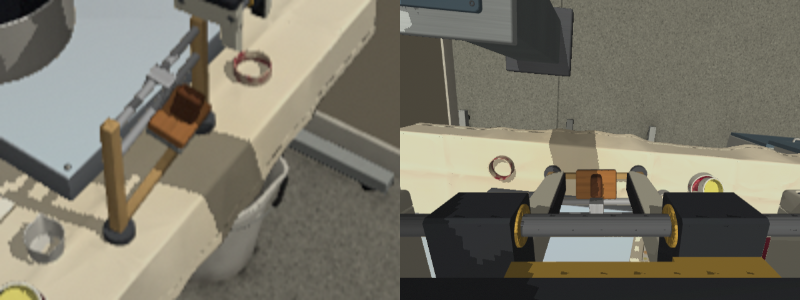

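The scene crop shows the block hanging by its hook on the upper bar at about (175,100), at rest, with the gripper clear. The ring at (252,68) has not moved. Measured tilt is about 15°. Handing in.

```bash
python3 -c "
from station import ticket
print(ticket.job_done())"
```

```text
the job is handed in; nothing more can be done
None
```

The job is handed in, with no verdict shown: the double rub was done with the bed pressed in about 8–9 mm, and the block hangs still by its hook near the middle of the upper bar, tilted about 15°, with the bed up and the gripper clear.

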